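# Set the sprung fixture jaw half open on its stop pin

### The arm

A 6-joint arm with a two-finger parallel gripper is mounted at the origin on the work surface. World frame = base frame: x ahead of the robot, y to its left, z up, the work surface at z = 0. Lengths are in m, angles in rad, forces in N, time in s.
With the tool pointing down it reaches from about 0.25 to 0.85 m from the base axis. Payload 12.5 kg.
Tool frame: the origin (TCP) lies at the centre of the arm's flange, where the gripper is bolted on; the fingertips stand r.finger_overhang ahead of it and the grasp point (between the pads) lies 167 mm ahead of it (r.finger_overhang is the distance from the TCP to the fingertips, in m); x points along the fingers, z is the direction in which the jaws open and shut, and the axes are right-handed (so a half turn about x gives the same grasp; the last joint's range is limited). The gripper opens to 93 mm and grips with 3 to 60 N. Pads are 15 mm wide; open, the fingers measure 128 mm over their backs; the gripper's body (75 mm by 188 mm) begins 65 mm behind the grasp point.
Start: joints at [1.029, 0.351, 1.652, -0, 1.139, -0.085], TCP at [0.243, 0.494, 0.405] pointing down, gripper open.
Joint ranges: [-2.75, 2.75], [-0.79, 2.1], [0.01, 2.65], [-1.57, 4.71], [0.07, 3.14], [-2.87, 2.87]. Speed limits (rad/s): [2.22, 2.22, 2.79, 3.14, 3.14, 3.14].

### API

Orientations are given as a rotation vector (axis times angle).
In Python, from rig import r gives the robot as it stands.
- The arm moves only by the shell command python3 -m handwheel 'ROWS' [OPENING] [FORCE]. ROWS is JSON, a list that holds one entry, the list of rows, each a list of 4 numbers: the shift along the tool's x, y, z in m, then the turn about the tool's x in rad. A call has exactly 10 rows; each row is the pose to reach, as a shift and turn from the pose measured when the call began, along the tool's axes at that moment; what a row does not reach only later rows make up. A row lasts 1/12 s, in which the tool goes at most 41.7 mm and 7.16 degrees, less where a joint would pass 70% of its speed; a pose out of reach is approached as far as the arm can. A call with a gripper value outside its range is refused whole. OPENING is the finger opening in m, from 0 to 0.093, set as the call begins (- or left out, the last holds). The fingers move at their own pace and stop on an object; FORCE is the grip in N (left out, the last holds). Time passes only in rows, so rows that repeat a pose let the fingers close, or fill a call up. It gives the time, the measured TCP pose, the force and the opening at its end, in the units of the state.
- r.get_obs(): the state, without advancing time (a new reading comes with each control period).
- r.camera(name): name is "scene" or "top" or "wrist"; returns a dict with "pixels" (384x512x3 uint8, blue, green, red), "intrinsics" (3x3 intrinsics, pixels), "cam_to_world" (4x4, takes a point from camera to world coordinates); the wrist camera has in their place "T_tool_cam" (4x4, takes a point from camera to tool coordinates, whose origin is the TCP and whose axes are the tool frame's). Camera axes: x right, y down, z forward; pixel columns grow to the right and rows downward; lengths in m; the calibration is good to about 2 mm. A picture is of the moment at which its call begins: read the wrist's pose just before it. There is no depth.
- r.close_job(): hands the job in, once; it reports no verdict.
The state is a dict: "t": time; "q": joint angles; "joint_vel": joint speeds; "effort": joint torques, N m; "ee_pos": TCP position; "tool_rot": TCP orientation; "ft_force": force on the tool from outside, world axes, zero at the start; "ft_torque": the same for the moment, N m; "gripper_width": finger opening in m.
Only numpy, scipy, OpenCV 4.12 (cv2) and the standard library are available. Lean on these libraries where they do the work, as an engineer would, in place of code of your own. Each camera call takes 0.05 s, during which the arm holds its last target.

### The job

Open the clamping fixture half way, ready for the next housing: with the fingertips push the front face of its sprung jaw back until the stop pin drops behind the first tooth of the rack, but not on as far as the second, then let the jaw come back so that it rests latched on the pin, and take the hand away. Only push the jaw from the front: do not grip it, hook it from behind or touch the stop pin, and leave the loose parts around the fixture where they lie.

Things in the scene. Friction and masses are not known exactly. Their poses are not given: they have to be found in the camera images.
- fixture: Clamping fixture, fixed: dark steel base 350 x 150 x 18 mm. Origin: centre of its underside; x the way the jaw opens (roughly away from the robot), z up. Near end: fixed anvil at x -165 to -135 mm, 120 wide, top 45 mm above the bench. Closed jaw's front face at x = -60 mm. Behind the jaw: rack bar on the centre line, spring tubes, and at x 74 to 96 mm a bridge 78 mm high with the stop pin.
- jaw_face (a point): Point on the front face of the aluminium jaw, on its centre line, 60 mm above the bench; moves with the jaw. Axes as the fixture's: the face looks to -x and is pushed to +x. The jaw is 100 mm wide (y), 25 mm thick (x), and stands 20 to 80 mm above the bench. Its back slopes down to 50 mm behind the face.
- jaw_travel (a joint): Jaw travel along fixture +x, m: 0 closed (sprung), 0.080 end stop. Spring force 8 N at 0, 12 N at 0.05, 14 N at 0.08; a tooth adds about 3 N. Past 0.037 the pin is behind tooth one: let go there, it returns and rests at 0.0365 (half open); let go earlier, it springs back to 0. Tooth two: ramp from 0.044, crest 0.064, latched from 0.073 for good. Push to 0.043 to 0.055.
- pin_lift (a joint): Height of the sprung vertical stop pin in m (10 mm diameter): 0 = down in a gap of the rack, 0.010 = up on the crest of a tooth. It moves by itself as the rack passes under it.
- stop_pin: The upright steel stop pin, 10 mm diameter, with a black round knob on top, 22 mm diameter, 14 mm high, its top 108 mm above the bench when the pin is down. Origin at the pin's lower end (42 mm above the bench when down), at x = 85 mm, y = 0 of the fixture. Not to be touched.
- housing: Loose square aluminium flange housing 90 x 90 x 22 mm with a 50 mm bore, lying beside the fixture; origin at the centre of its underside. Leave alone.
- socket: Loose upright steel socket, 32 mm diameter, 40 mm high; origin at the centre of its underside. Leave alone.
- jar: Loose white jar with a black cap, 52 mm diameter, 80 mm high; origin at the centre of its underside. Leave alone.
- wrench: Loose steel open wrench 180 mm long, lying flat along its x; origin at the centre of its underside. Leave alone.

How it is judged:
On the way, in this order (a step that is already met when the one before it is completed fails the run):
1. the jaw is pushed back past the first tooth (travel over 37 mm) (value of joint jaw_travel above 0.037 m), for 0.05 s.
2. the jaw has come back onto the stop pin (travel 34.5 to 39 mm, pin down) with the fingers off the fixture (value of joint jaw_travel between 0.0345 and 0.039 m and value of joint pin_lift below 0.003 m and contact force between the fingers and fixture below 0.1 N), for 0.2 s.
At the end, for the whole second after the job is handed in: The jaw rests latched half open: travel between 34.5 and 39 mm and at rest (under 3 mm/s), the stop pin down (under 3 mm), and the fingers off the fixture (all of step 2 and velocity of joint jaw_travel between -0.003 and 0.003 m/s); the robot touches nothing.
It fails at once if the jaw is pushed on to the second tooth (travel over 69 mm) (value of joint jaw_travel above 0.069 m).
It fails at once if the fingers touch the stop pin or its knob (over 0.5 N) (contact force between the fingers and stop_pin above 0.5 N).
It fails at once if the jaw is gripped or hooked from behind (fingers on its sloping back, over 0.5 N) (contact force between the fingers and jaw_c6 above 0.5 N).
It fails at once if a loose part is shifted by more than 20 mm or lifted by more than 10 mm (distance of any of housing, socket, jar, wrench from where it was at the start of the episode above 0.02 m or height (world z) of any of housing, socket, jar, wrench above 0.01 m).
It also fails if it takes over 32 s, if anything falls off the work surface, if the arm or the gripper's body presses on something with over 40 N, if the wrist force passes 120 N, or if a joint passes its speed limit or range.

## Working session

There is one attempt and no reset: what is moved stays moved. The work goes in short steps, Python scripts to look and compute and a shell command to move; the robot and the scene stay as the last step left them, time stands still between calls to the robot, and variables do not carry over. Pictures are saved under pics/ and viewed, and the job is handed in when it is done.

```bash
ls; mkdir -p pics; python3 - <<'E'
from rig import r
import cv2
print(r.get_obs(), r.finger_overhang)
for n in ("scene","top","wrist"):
    c=r.camera(n); cv2.imwrite(f"pics/{n}0.png",c["pixels"])
    import numpy as np
    np.set_printoptions(precision=4,suppress=True)
    print(n,c["intrinsics"],c.get("cam_to_world",c.get("T_tool_cam")))
E
```

```text
pics
{'t': 0.0, 'q': array([ 1.02941240e+00,  3.51280430e-01,  1.65241697e+00, -9.22268353e-06,
        1.13911194e+00, -8.45870092e-02]), 'joint_vel': array([-0.00045647, -0.00042773,  0.0004984 ,  0.00138515,  0.00049225,
       -0.00191733]), 'effort': array([-6.82586615e-04, -4.97326756e+01, -2.85242397e+01,  6.97235344e-02,
        2.57501670e-02, -1.13796054e-04]), 'ee_pos': array([0.24250016, 0.4935181 , 0.4041798 ]), 'tool_rot': array([-0.86709057,  1.39243578,  0.86617075]), 'ft_force': array([ 0.5244926 ,  0.2147675 , -0.32202988]), 'ft_torque': array([-0.02336796,  0.01773997, -0.04398486]), 'gripper_width': 0.09312109343550587} 0.1861
scene [[387.4967   0.     252.8524]
 [  0.     387.4967 190.8199]
 [  0.       0.       1.    ]] [[-0.5274  0.4655 -0.7107  1.2232]
 [ 0.8493  0.309  -0.4279  0.4058]
 [ 0.0204 -0.8294 -0.5583  0.5183]
 [ 0.      0.      0.      1.    ]]
top [[446.3092   0.     255.0323]
 [  0.     446.3092 192.936 ]
 [  0.       0.       1.    ]] [[-0.0031 -0.9883  0.1523  0.4771]
 [-1.      0.0039  0.005   0.0484]
 [-0.0055 -0.1523 -0.9883  1.0651]
 [ 0.      0.      0.      1.    ]]
wrist [[312.8074   0.     254.8584]
 [  0.     312.8074 188.399 ]
 [  0.       0.       1.    ]] [[-0.     -0.2502  0.9682  0.0198]
 [ 0.0006 -0.9682 -0.2502  0.0689]
 [ 1.      0.0005  0.0002  0.001 ]
 [ 0.      0.      0.      1.    ]]
```

View pics/scene0.png

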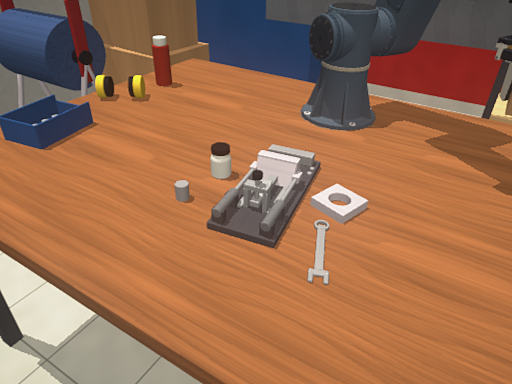

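View pics/top0.png

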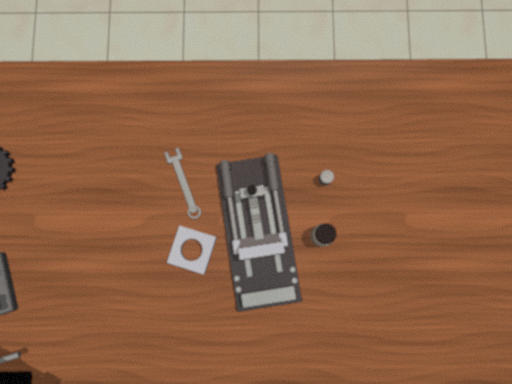

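View pics/wrist0.png

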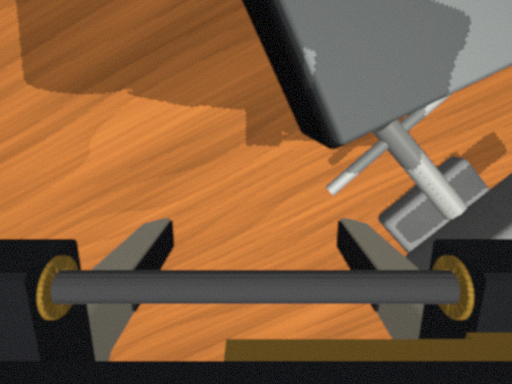

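```bash
python3 - <<'E'
import cv2
a=cv2.imread("pics/top0.png")[145:320,150:350]; cv2.imwrite("pics/topc.png",cv2.resize(a,None,fx=3.4,fy=3.4,interpolation=cv2.INTER_CUBIC))
a=cv2.imread("pics/scene0.png")[135:245,170:335]; cv2.imwrite("pics/scenec.png",cv2.resize(a,None,fx=4.8,fy=4.8,interpolation=cv2.INTER_CUBIC))
E
```

```text
(no output)
```

View pics/topc.png

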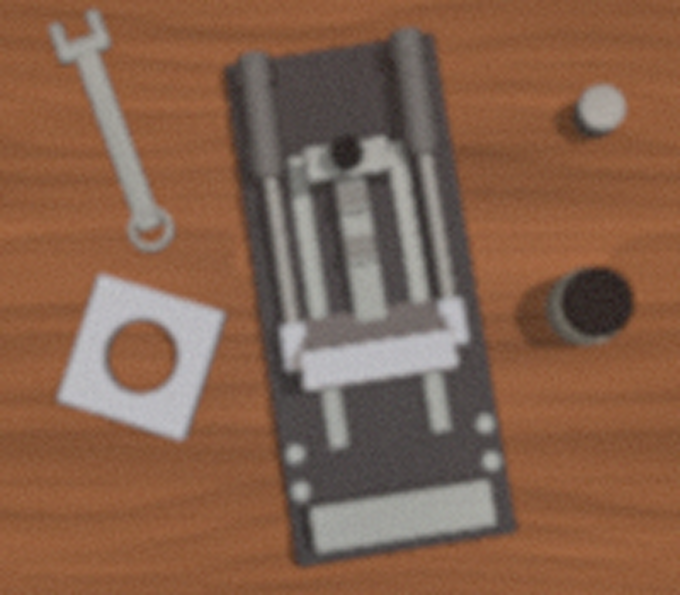

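View pics/scenec.png

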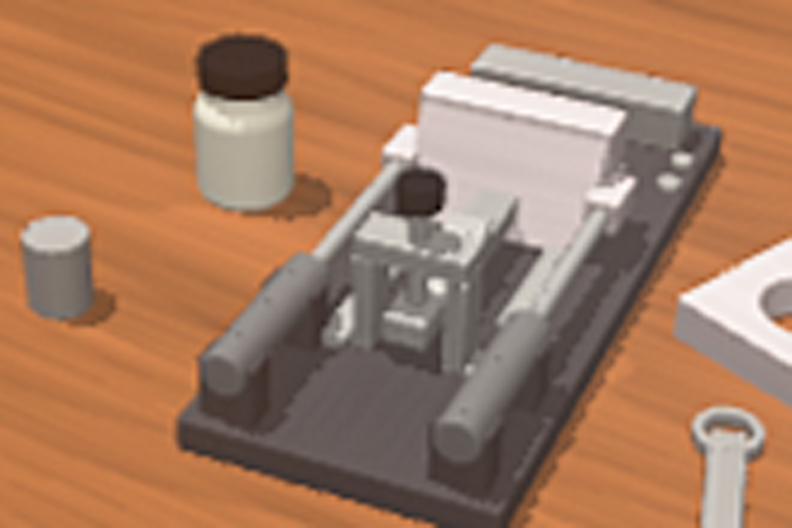

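```bash
cat > fit.py <<'E'
import numpy as np
from rig import r
from scipy.optimize import least_squares
np.set_printoptions(precision=4,suppress=True)
C={n:r.camera(n) for n in ("top","scene")}
top=lambda u,v:(150+u/3.4,145+v/3.4)
sc=lambda u,v:(170+u/4.8,135+v/4.8)
P=[("top",(175,75,18),top(228,68)),("top",(175,-75,18),top(432,35)),("top",(-175,75,18),top(298,565)),("top",(-175,-75,18),top(515,528)),
("top",(-135,60,45),top(308,508)),("top",(-135,-60,45),top(492,482)),("top",(-165,-60,45),top(497,525)),("top",(-165,60,45),top(317,553)),
("top",(-60,50,80),top(306,388)),("top",(-60,-50,80),top(460,365)),("top",(-35,50,80),top(302,350)),("top",(-35,-50,80),top(457,330)),
("top",(85,0,108),top(346,152)),
("scene",(175,-75,18),sc(180,435)),("scene",(175,75,18),sc(495,520)),("scene",(-175,75,18),sc(720,130)),
("scene",(-60,-50,80),sc(440,72)),("scene",(-60,50,80),sc(627,112)),("scene",(-35,-50,80),sc(420,95)),("scene",(-35,50,80),sc(612,135)),
("scene",(-165,-60,45),sc(487,45)),("scene",(-165,60,45),sc(695,88)),("scene",(-135,60,45),sc(690,112)),("scene",(-135,-60,45),sc(472,68)),("scene",(85,0,108),sc(420,182))]
def world(p,q):
    c,s=np.cos(p[2]),np.sin(p[2]); x,y,z=np.array(q)/1000
    return np.array([p[0]+c*x-s*y,p[1]+s*x+c*y,p[3]+z])
def proj(n,w):
    M=C[n]["cam_to_world"]; k=C[n]["intrinsics"]@(M[:3,:3].T@(w-M[:3,3])); return k[:2]/k[2]
def res(p,sel=None): return np.concatenate([proj(n,world(p,q))-m for n,q,m in P if sel in(None,n)])
for sel in (None,"top","scene"):
    f=least_squares(lambda p:res(p,sel) if sel is None else np.append(res(p,sel),p[3]*1e3),[.45,0,0,0],loss='soft_l1'); print(sel,f.x, np.degrees(f.x[2]))
    if sel is None:
        p=f.x
        for (n,q,m),e in zip(P,res(p).reshape(-1,2)): print(n,q,e)
print("face",world(p,(-60,0,60)))
E
python3 fit.py
```

```text
None [ 0.5478  0.0468  0.1521 -0.0063] 8.7125723226536
top (175, 75, 18) [-0.9761 -0.5883]
top (175, -75, 18) [ 0.3806 -0.3296]
top (-175, 75, 18) [-0.0108  0.6926]
top (-175, -75, 18) [0.6293 1.2493]
top (-135, 60, 45) [ 0.4711 -0.3483]
top (-135, -60, 45) [-1.0113 -1.0949]
top (-165, -60, 45) [-0.2407 -0.2663]
top (-165, 60, 45) [-0.169  -0.0405]
top (-60, 50, 80) [-0.134   0.8726]
top (-60, -50, 80) [-0.5172  0.5388]
top (-35, 50, 80) [-0.6504  0.7251]
top (-35, -50, 80) [-1.4969 -0.443 ]
top (85, 0, 108) [0.3037 0.4035]
scene (175, -75, 18) [-1.142  -3.1134]
scene (175, 75, 18) [ 0.7865 -0.8438]
scene (-175, 75, 18) [ 0.259  -0.0389]
scene (-60, -50, 80) [-0.6648  0.2644]
scene (-60, 50, 80) [-0.2817  0.5093]
scene (-35, -50, 80) [-0.444  -0.0571]
scene (-35, 50, 80) [-0.3968  0.53  ]
scene (-165, -60, 45) [0.3338 0.0638]
scene (-165, 60, 45) [0.0786 0.1917]
scene (-135, 60, 45) [-2.0615  0.2971]
scene (-135, -60, 45) [-0.5739 -0.0155]
scene (85, 0, 108) [-0.0771  0.1306]
top [ 0.548   0.0462  0.1498 -0.0002] 8.584412381814584
scene [ 0.5565  0.0523  0.1563 -0.0002] 8.954950354509071
face [0.4885 0.0377 0.0537]
```

```bash
cat > plan.py <<'E'
import numpy as np
from rig import r
from scipy.spatial.transform import Rotation as R
np.set_printoptions(precision=4,suppress=True)
F=np.array([.549,.047]); yaw=np.radians(8.65)
o=r.get_obs(); M=R.from_rotvec(o["tool_rot"]).as_matrix(); p=o["ee_pos"]
print("t",o["t"],"pos",p,"tip",p+M[:,0]*r.finger_overhang,"F",o["ft_force"],"w",o["gripper_width"],"q",o["q"]); print(M)
ex=np.array([np.cos(yaw),np.sin(yaw),0]); ey=np.array([-ex[1],ex[0],0])
d=(p+M[:,0]*r.finger_overhang)[:2]-F
print("tip in fixture",d@ex[:2],d@ey[:2])
print("ex in tool",M.T@ex,"ey in tool",M.T@ey)
def goto(fx,fy,tipz):
    w=np.append(F,0)+fx*ex+fy*ey; w[2]=tipz+r.finger_overhang; print("shift to",(fx,fy,tipz),M.T@(w-p))
for t in ((-.09,0,.25),(-.09,0,.15),(-.09,0,.05)): goto(*t)
# turn about tool x to bring tool y along +-ex
v=M.T@ex; print("turn: y->ex",np.arctan2(v[2],v[1])," y->-ex",np.arctan2(-v[2],-v[1]))
E
python3 plan.py
```

```text
t 0.25 pos [0.2425 0.4936 0.4045] tip [0.2425 0.4935 0.2184] F [ 0.0291 -0.0204 -0.6869] w 0.09298223772810256 q [ 1.0294  0.3509  1.6521 -0.      1.1391 -0.0846]
[[-0.0003 -0.8975  0.4411]
 [-0.0005  0.4411  0.8975]
 [-1.      0.     -0.0005]]
tip in fixture -0.2358811751530603 0.4875055716294938
ex in tool [-0.0003 -0.8209  0.571 ] ey in tool [-0.0004  0.571   0.8209]
shift to (-0.09, 0, 0.25) [-0.0314 -0.3981 -0.317 ]
shift to (-0.09, 0, 0.15) [ 0.0686 -0.3981 -0.317 ]
shift to (-0.09, 0, 0.05) [ 0.1686 -0.3981 -0.3169]
turn: y->ex 2.53381975476998  y->-ex -0.6077728988198131
```

```bash
python3 -m handwheel '[[[-0.01,-0.02,-0.016,-0.03],[-0.02,-0.045,-0.036,-0.06],[-0.03,-0.07,-0.056,-0.1],[-0.03,-0.095,-0.076,-0.15],[-0.03,-0.12,-0.096,-0.2],[-0.03,-0.145,-0.116,-0.25],[-0.03,-0.17,-0.136,-0.3],[-0.03,-0.195,-0.155,-0.35],[-0.03,-0.21,-0.167,-0.38],[-0.03,-0.22,-0.175,-0.4]]]' 0 20; python3 plan.py
```

```text
t: 1.08
ee_pos: [0.3634, 0.2377, 0.4346]
tool_rot: [-1.168, 1.236, 1.167]
ft_force: [0.0, 1.0, 0.2]
gripper_width: 0.031
t 1.0833 pos [0.3634 0.2377 0.4346] tip [0.3634 0.2376 0.2485] F [0.0154 0.984  0.1926] w 0.03099121559623342 q [ 0.4721  0.102   1.8932 -0.0006  1.1467 -1.0418]
[[-0.0001 -0.9984  0.0565]
 [-0.0006  0.0565  0.9984]
 [-1.      0.     -0.0006]]
tip in fixture -0.1548290199280276 0.21636758530183334
ex in tool [-0.0002 -0.9785  0.206 ] ey in tool [-0.0006  0.206   0.9785]
shift to (-0.09, 0, 0.25) [-0.0013 -0.108  -0.1985]
shift to (-0.09, 0, 0.15) [ 0.0987 -0.108  -0.1984]
shift to (-0.09, 0, 0.05) [ 0.1987 -0.108  -0.1984]
turn: y->ex 2.9340605911838846  y->-ex -0.20753206240590863
```

```bash
python3 -m handwheel '[[[0,-0.012,-0.022,-0.03],[0,-0.024,-0.044,-0.06],[0,-0.036,-0.066,-0.09],[0,-0.05,-0.092,-0.12],[0,-0.064,-0.118,-0.15],[0,-0.08,-0.147,-0.18],[0,-0.092,-0.169,-0.2],[0,-0.102,-0.188,-0.208],[0,-0.108,-0.198,-0.208],[0,-0.108,-0.198,-0.208]]]'; python3 plan.py
python3 - <<'E'
from rig import r
import cv2
cv2.imwrite("pics/wrist1.png",r.camera("wrist")["pixels"])
E
```

```text
t: 1.92
ee_pos: [0.4607, 0.0326, 0.4346]
tool_rot: [-1.319, 1.136, 1.318]
ft_force: [-0.7, 0.3, 0.3]
gripper_width: 0.0006
t 1.9167 pos [0.4607 0.0326 0.4346] tip [0.4607 0.0325 0.2485] F [-0.651   0.3238  0.3372] w 0.0005712911985065584 q [-0.03    0.1554  1.8311 -0.0009  1.1551 -1.7495]
[[-0.0001 -0.9889 -0.1485]
 [-0.0008 -0.1485  0.9889]
 [-1.      0.0002 -0.0008]]
tip in fixture -0.08952383787069013 -0.0010815186914899199
ex in tool [-0.0002 -1.      0.002 ] ey in tool [-0.0008  0.002   1.    ]
shift to (-0.09, 0, 0.25) [-0.0015  0.0005  0.0009]
shift to (-0.09, 0, 0.15) [0.0985 0.0005 0.001 ]
shift to (-0.09, 0, 0.05) [0.1985 0.0005 0.0011]
turn: y->ex 3.139638946312391  y->-ex -0.0019537072774022455
```

View pics/wrist1.png

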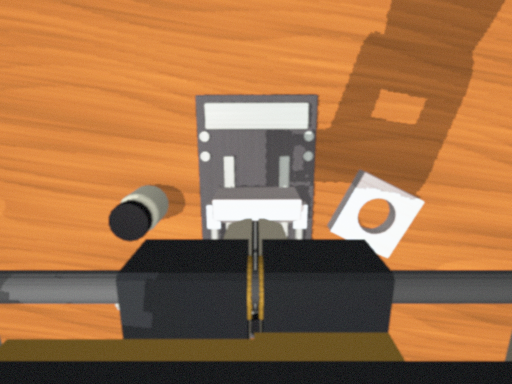

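```bash
cat >> plan.py <<'E'
def wpt(u,v,z):
    c=r.camera("wrist"); T=np.eye(4);T[:3,:3]=M;T[:3,3]=p; A=T@c["T_tool_cam"]
    d=A[:3,:3]@np.linalg.inv(c["intrinsics"])@[u,v,1]; w=A[:3,3]+d*(z-A[2,3])/d[2]
    e=w[:2]-F; return w,e@ex[:2],e@ey[:2]
E
python3 - <<'E'
from plan import *
import cv2
for n,a in (("anvil far L",(205,129,.045)),("anvil far R",(308,129,.045)),("anvil near",(257,103,.045)),("jaw front",(257,200,.08)),("jaw L",(213,200,.08)),("jaw R",(302,200,.08)),("jaw back",(257,222,.08)),("base near L",(196,95,.018)),("base near R",(318,95,.018))): print(n,*wpt(*a))
a=r.camera("wrist")["pixels"][80:270,130:380]
cv2.imwrite("pics/w1c.png",cv2.resize(a,None,fx=3.1,fy=3.1,interpolation=cv2.INTER_CUBIC))
E
```

```text
t 1.9667 pos [0.4602 0.0336 0.4346] tip [0.4601 0.0335 0.2485] F [ 0.5869  0.0188 -0.9324] w 0.00039757203846536496 q [-0.0279  0.1546  1.8321 -0.0005  1.1553 -1.748 ]
[[-0.0005 -0.9889 -0.1489]
 [-0.0004 -0.1489  0.9889]
 [-1.      0.0005 -0.0004]]
tip in fixture -0.0899488822901285 7.428717786803637e-05
ex in tool [-0.0005 -1.      0.0015] ey in tool [-0.0004  0.0015  1.    ]
shift to (-0.09, 0, 0.25) [-0.0015  0.0002 -0.0001]
shift to (-0.09, 0, 0.15) [ 0.0985  0.0001 -0.0001]
shift to (-0.09, 0, 0.05) [ 0.1985  0.     -0.0001]
turn: y->ex 3.1400661067520286  y->-ex -0.0015265468377648776
anvil far L [ 0.4248 -0.0297  0.045 ] -0.13436539132803874 -0.05717996985764542
anvil far R [0.4068 0.0888 0.045 ] -0.13424809274138036 0.06271057798950619
anvil near [0.3869 0.0257 0.045 ] -0.16350326502517162 0.003322948107466686
jaw front [0.4906 0.0413 0.08  ] -0.058558596111117515 0.003163221539250541
jaw L [ 0.498  -0.0072  0.08  ] -0.05860801515564056 -0.04594627559778948
jaw R [0.4831 0.091  0.08  ] -0.0585073555155738 0.05339091273260273
jaw back [0.5164 0.0453 0.08  ] -0.03247581951246066 0.0031825197836339034
base near L [ 0.3883 -0.049   0.018 ] -0.17333998360158018 -0.07070221442401964
base near R [0.3661 0.0978 0.018 ] -0.17319842422771864 0.07770451849653973
```

View pics/w1c.png

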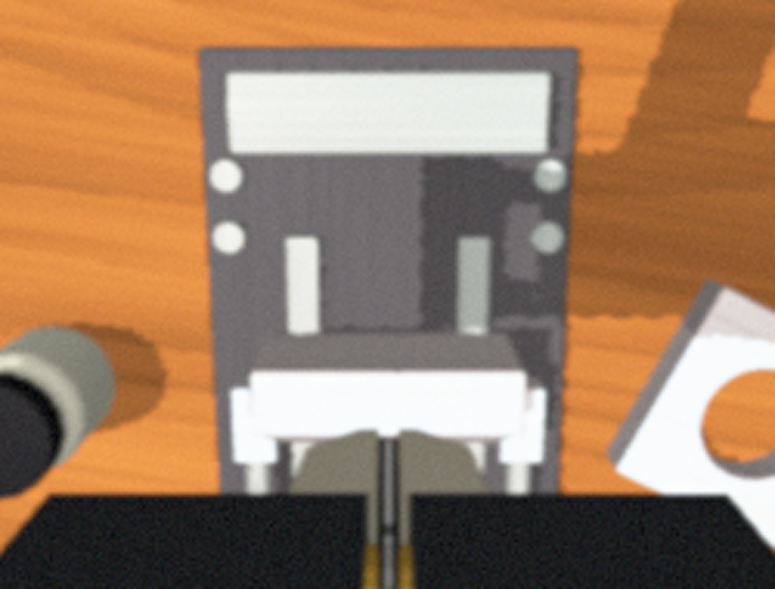

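```bash
sed -i 's/\[.549,.047\]/[.5499,.0504]/' plan.py; python3 -m handwheel '[[[0.02,0.002,0.001,0],[0.045,0.004,0.003,0],[0.07,0.006,0.003,0],[0.095,0.006,0.003,0],[0.12,0.006,0.003,0],[0.145,0.006,0.003,0],[0.165,0.006,0.003,0],[0.185,0.006,0.003,0],[0.198,0.006,0.003,0],[0.198,0.006,0.003,0]]]' 0 20; python3 plan.py
python3 - <<'E'
from rig import r
import cv2
cv2.imwrite("pics/wrist2.png",r.camera("wrist")["pixels"])
a=r.camera("scene")["pixels"][60:250,150:350]
cv2.imwrite("pics/scene2.png",cv2.resize(a,None,fx=3.1,fy=3.1,interpolation=cv2.INTER_CUBIC))
E
```

```text
t: 3.3
ee_pos: [0.4529, 0.0362, 0.2348]
tool_rot: [-1.319, 1.137, 1.323]
ft_force: [-0.1, 0.7, 0.4]
gripper_width: 0.0007
t 3.3 pos [0.4529 0.0362 0.2348] tip [0.4522 0.0361 0.0487] F [-0.1112  0.7325  0.4043] w 0.0006514335093300921 q [-0.0226  0.4563  2.0216 -0.0009  0.6675 -1.7445]
[[-0.0038 -0.9885 -0.1513]
 [-0.0005 -0.1513  0.9885]
 [-1.      0.0038  0.0001]]
tip in fixture -0.0987028376563741 0.0005923735526491464
ex in tool [-0.0038 -1.     -0.0009] ey in tool [ 0.0001 -0.0009  1.    ]
shift to (-0.09, 0, 0.25) [-0.2014 -0.0072 -0.0006]
shift to (-0.09, 0, 0.15) [-0.1014 -0.0076 -0.0006]
shift to (-0.09, 0, 0.05) [-0.0014 -0.008  -0.0006]
turn: y->ex -3.140729821030864  y->-ex 0.0008628325589292862
```

View pics/wrist2.png

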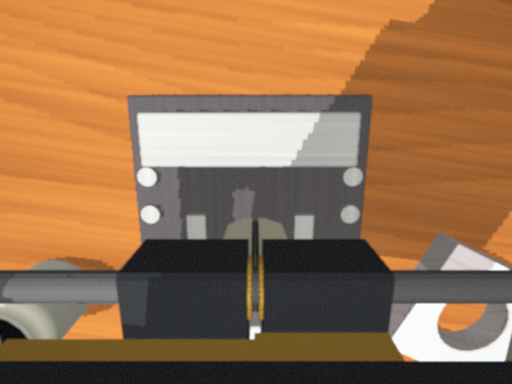

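View pics/scene2.png

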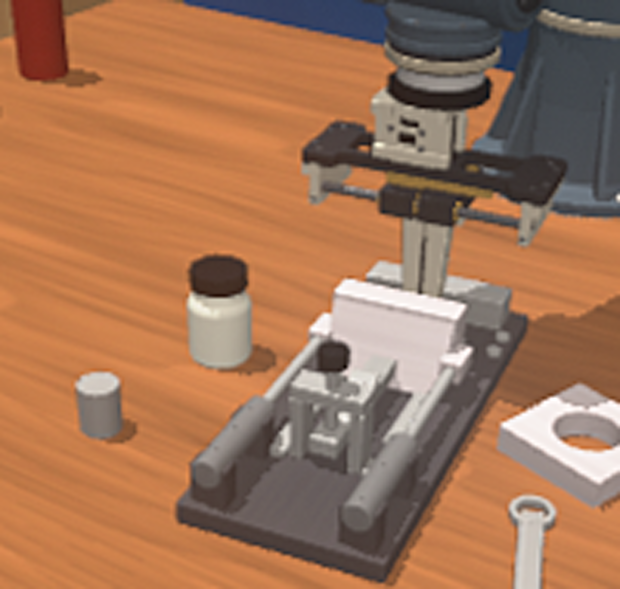

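```bash
python3 -m handwheel '[[[0,-0.005,0,0],[0,-0.01,0,0],[0,-0.015,0,0],[0,-0.02,0,0],[0,-0.024,0,0],[0,-0.027,0,0],[0,-0.03,0,0],[0,-0.033,0,0],[0,-0.036,0,0],[0,-0.036,0,0]]]' 0 20; python3 plan.py|head -6
```

```text
t: 4.23
ee_pos: [0.4888, 0.0417, 0.2367]
tool_rot: [-1.319, 1.137, 1.323]
ft_force: [-7.4, -2.1, 7.0]
gripper_width: 0.0007
t 4.2333 pos [0.4888 0.0417 0.2367] tip [0.488  0.0415 0.0506] F [-7.4058 -2.0716  6.9627] w 0.0006586324164383954 q [-0.0098  0.5     1.93   -0.0012  0.7158 -1.7317]
[[-0.0042 -0.9885 -0.1515]
 [-0.0008 -0.1515  0.9885]
 [-1.      0.0043 -0.0001]]
tip in fixture -0.06256914690375634 0.0005276832545832183
ex in tool [-0.0043 -1.     -0.0011] ey in tool [-0.0001 -0.0011  1.    ]
```

```bash
python3 - <<'E'
from rig import r
import cv2
a=r.camera("scene")["pixels"][100:240,190:330]
cv2.imwrite("pics/scene3.png",cv2.resize(a,None,fx=4.2,fy=4.2,interpolation=cv2.INTER_CUBIC))
print(r.get_obs()["ft_force"],r.get_obs()["ft_torque"])
cv2.imwrite("pics/wrist3.png",r.camera("wrist")["pixels"])
print(r.get_obs()["ft_force"],r.get_obs()["ft_torque"])
E
```

```text
[-9.26053359 -3.25016806  6.89709164] [-0.26230156  1.20453121  0.01755467]
[-8.09728532 -1.71871455  6.60331249] [-0.23031894  1.21922389  0.04114217]
```

View pics/scene3.png

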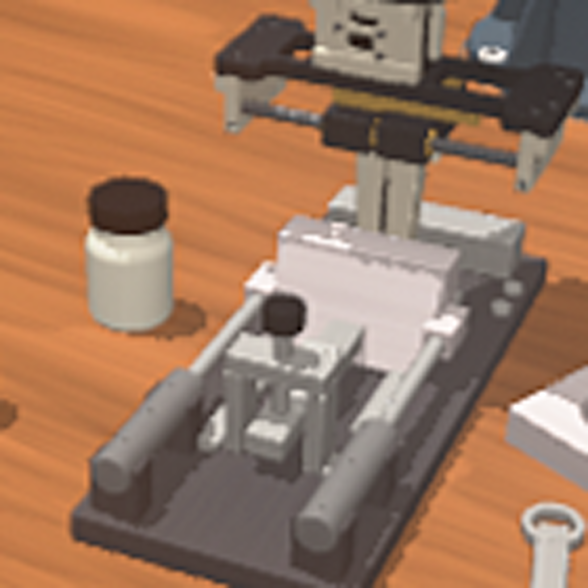

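View pics/wrist3.png

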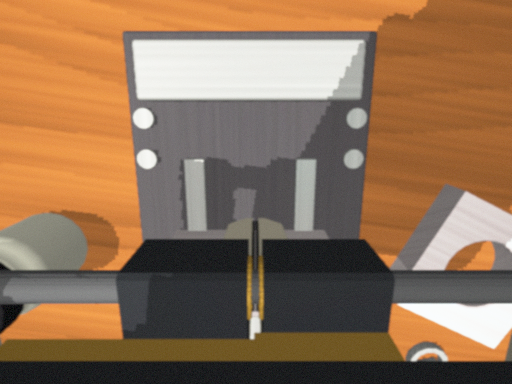

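```bash
python3 - <<'E'
from plan import *
import cv2
for a in ((185,230,.02),(325,231,.02),(250,100,.045),(250,40,.045)): print(wpt(*a))
a=r.camera("wrist")["pixels"][130:260,110:390]
cv2.imwrite("pics/w3c.png",cv2.resize(a,None,fx=2.8,fy=2.8,interpolation=cv2.INTER_CUBIC))
E
```

```text
t 4.3333 pos [0.4885 0.0416 0.2367] tip [0.4877 0.0415 0.0506] F [-8.0973 -1.7187  6.6033] w 0.0005455429978835615 q [-0.0098  0.4997  1.9306 -0.0013  0.7155 -1.7318]
[[-0.0042 -0.9884 -0.1515]
 [-0.0008 -0.1515  0.9885]
 [-1.      0.0043 -0.0001]]
tip in fixture -0.06279335829809715 0.0005364334498912901
ex in tool [-0.0043 -1.     -0.0011] ey in tool [-0.0001 -0.0011  1.    ]
shift to (-0.09, 0, 0.25) [-0.1992  0.0289 -0.0006]
shift to (-0.09, 0, 0.15) [-0.0992  0.0284 -0.0005]
shift to (-0.09, 0, 0.05) [ 0.0008  0.028  -0.0005]
turn: y->ex -3.1404668440680195  y->-ex 0.0011258095217739994
(array([ 0.5059, -0.0026,  0.02  ]), np.float64(-0.05147668989793395), np.float64(-0.04576409376579211))
(array([0.4923, 0.0907, 0.02  ]), np.float64(-0.05090159559774888), np.float64(0.048539327042536586))
(array([0.4165, 0.0286, 0.045 ]), np.float64(-0.13513781648918544), np.float64(-0.0014590967235853577))
(array([0.3876, 0.0243, 0.045 ]), np.float64(-0.1644221483116432), np.float64(-0.0013966481374275343))
```

View pics/w3c.png

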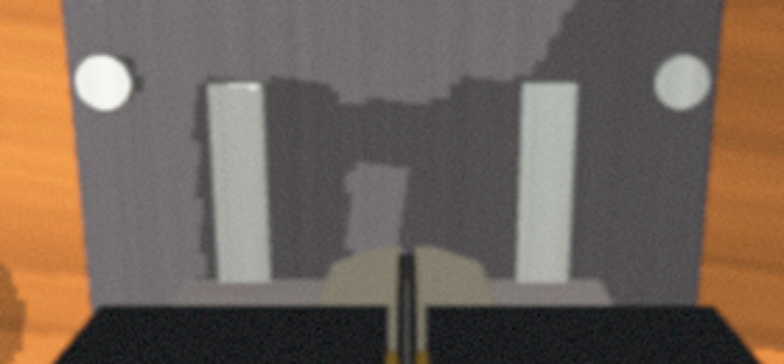

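```bash
python3 -m handwheel '[[[0,-0.004,0,0],[0,-0.008,0,0],[0,-0.012,0,0],[0,-0.016,0,0],[0,-0.02,0,0],[0,-0.023,0,0],[0,-0.026,0,0],[0,-0.029,0,0],[0,-0.032,0,0],[0,-0.032,0,0]]]' 0 20; python3 plan.py|head -6; python3 - <<'E'
from rig import r
import cv2
cv2.imwrite("pics/wrist4.png",r.camera("wrist")["pixels"])
E
```

```text
t: 5.42
ee_pos: [0.5193, 0.0464, 0.2363]
tool_rot: [-1.317, 1.14, 1.327]
ft_force: [-10.5, -2.6, 9.7]
gripper_width: 0.0007
t 5.4167 pos [0.5193 0.0464 0.2363] tip [0.5177 0.0462 0.0502] F [-10.4526  -2.561    9.6807] w 0.0006952524952484097 q [ 0.      0.5427  1.8493 -0.0016  0.7586 -1.7219]
[[-0.009  -0.9884 -0.1516]
 [-0.0011 -0.1516  0.9884]
 [-1.      0.0091  0.0003]]
tip in fixture -0.03250084517087768 0.0007076270832734992
ex in tool [-0.0091 -1.     -0.0013] ey in tool [ 0.0003 -0.0013  1.    ]
```

View pics/wrist4.png

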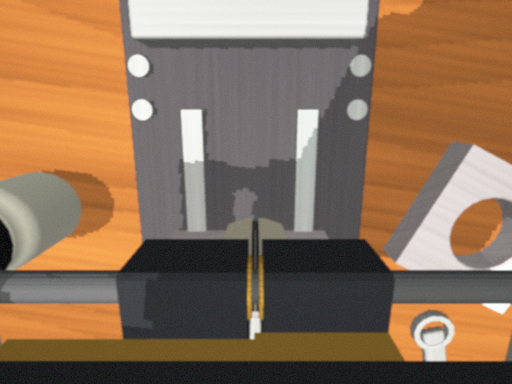

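```bash
python3 - <<'E'
from plan import *
import cv2
for a in ((185,231,.02),(325,231.5,.02),(250,38,.045)): print(wpt(*a))
a=r.camera("wrist")["pixels"][130:260,110:390]
cv2.imwrite("pics/w4c.png",cv2.resize(a,None,fx=2.8,fy=2.8,interpolation=cv2.INTER_CUBIC))
a=r.camera("scene")["pixels"][100:240,190:330]
cv2.imwrite("pics/scene4.png",cv2.resize(a,None,fx=4.2,fy=4.2,interpolation=cv2.INTER_CUBIC))
E
```

```text
t 5.4667 pos [0.5192 0.0464 0.2363] tip [0.5175 0.0462 0.0502] F [-10.8642  -1.8641   7.8582] w 0.0005332952179037366 q [ 0.      0.5425  1.8497 -0.0016  0.7585 -1.7219]
[[-0.0091 -0.9884 -0.1517]
 [-0.0011 -0.1517  0.9884]
 [-1.      0.0092  0.0003]]
tip in fixture -0.03269384348547915 0.0007146870543474846
ex in tool [-0.0092 -1.     -0.0013] ey in tool [ 0.0003 -0.0013  1.    ]
shift to (-0.09, 0, 0.25) [-0.1992  0.0608 -0.0005]
shift to (-0.09, 0, 0.15) [-0.0992  0.0599 -0.0006]
shift to (-0.09, 0, 0.05) [ 0.0008  0.059  -0.0006]
turn: y->ex -3.140288173723125  y->-ex 0.0013044798666681802
(array([0.536 , 0.0023, 0.02  ]), np.float64(-0.020985074291081315), np.float64(-0.04550015465880928))
(array([0.522 , 0.0954, 0.02  ]), np.float64(-0.020772265141329408), np.float64(0.04864883304238126))
(array([0.4163, 0.0288, 0.045 ]), np.float64(-0.135304714867219), np.float64(-0.001234734251779439))
```

View pics/w4c.png

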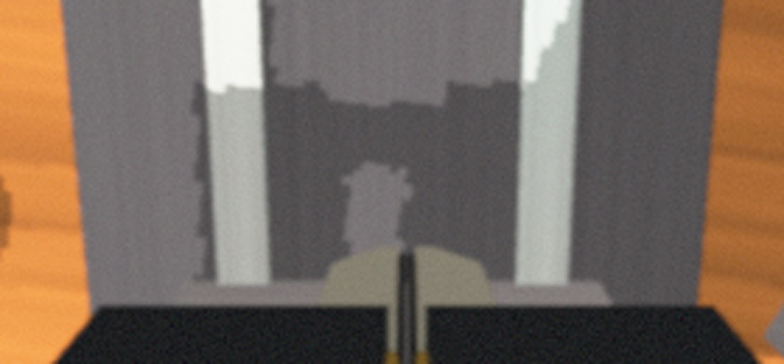

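View pics/scene4.png

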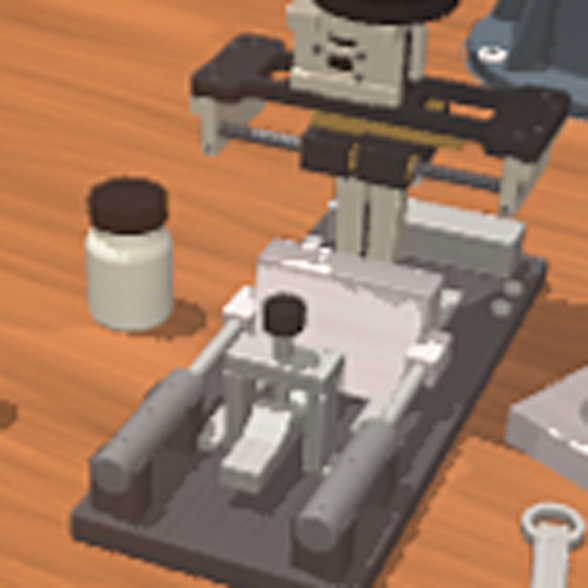

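```bash
python3 -m handwheel '[[[0,-0.002,0,0],[0,-0.004,0,0],[0,-0.006,0,0],[0,-0.008,0,0],[0,-0.01,0,0],[0,-0.0105,0,0],[0,-0.0105,0,0],[0,-0.0105,0,0],[0,-0.0105,0,0],[0,-0.0105,0,0]]]' 0 20; python3 plan.py|head -6; python3 - <<'E'
from plan import *
import cv2
a=r.camera("wrist")["pixels"][130:260,110:390]
cv2.imwrite("pics/w5c.png",cv2.resize(a,None,fx=2.8,fy=2.8,interpolation=cv2.INTER_CUBIC))
for a in ((185,231,.02),(325,231.5,.02)): print(wpt(*a))
E
```

```text
t: 6.55
ee_pos: [0.5283, 0.0478, 0.236]
tool_rot: [-1.314, 1.144, 1.331]
ft_force: [-11.6, -2.5, 9.0]
gripper_width: 0.0006
t 6.55 pos [0.5283 0.0478 0.236 ] tip [0.5256 0.0476 0.05  ] F [-11.5929  -2.5443   9.019 ] w 0.0005771202578771999 q [ 0.0028  0.5561  1.8244 -0.0021  0.7753 -1.7189]
[[-0.0143 -0.9883 -0.1519]
 [-0.0015 -0.1519  0.9884]
 [-0.9999  0.0143  0.0006]]
tip in fixture -0.02443435036373346 0.0008355336413684356
ex in tool [-0.0143 -0.9999 -0.0015] ey in tool [ 0.0006 -0.0015  1.    ]
t 6.55 pos [0.5283 0.0478 0.236 ] tip [0.5256 0.0476 0.05  ] F [-11.5929  -2.5443   9.019 ] w 0.0005771202578771999 q [ 0.0028  0.5561  1.8244 -0.0021  0.7753 -1.7189]
[[-0.0143 -0.9883 -0.1519]
 [-0.0015 -0.1519  0.9884]
 [-0.9999  0.0143  0.0006]]
tip in fixture -0.02443435036373346 0.0008355336413684356
ex in tool [-0.0143 -0.9999 -0.0015] ey in tool [ 0.0006 -0.0015  1.    ]
shift to (-0.09, 0, 0.25) [-0.1991  0.0711 -0.0005]
shift to (-0.09, 0, 0.15) [-0.0991  0.0697 -0.0006]
shift to (-0.09, 0, 0.05) [ 0.0009  0.0682 -0.0006]
turn: y->ex -3.1401067410831747  y->-ex 0.001485912506618538
(array([0.5438, 0.0037, 0.02  ]), np.float64(-0.013018385858506547), np.float64(-0.045280372464033346))
(array([0.5299, 0.0966, 0.02  ]), np.float64(-0.012810493445033084), np.float64(0.04870218337850748))
```

View pics/w5c.png

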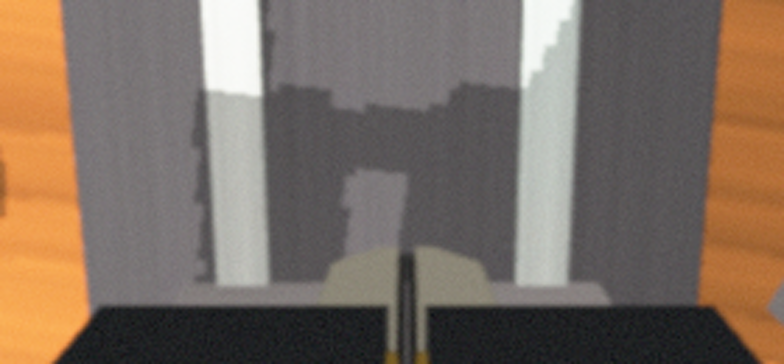

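```bash
python3 -m handwheel '[[[0,0.003,0,0],[0,0.006,0,0],[0,0.009,0,0],[0,0.012,0,0],[0,0.015,0,0],[0,0.02,0,0],[0,0.027,0,0],[0,0.035,0,0],[0,0.045,0,0],[0,0.045,0,0]]]' 0 20; python3 plan.py|head -6; python3 - <<'E'
from plan import *
import cv2
a=r.camera("wrist")["pixels"]
cv2.imwrite("pics/w6.png",a)
a=r.camera("scene")["pixels"][100:240,190:330]
cv2.imwrite("pics/scene6.png",cv2.resize(a,None,fx=4.2,fy=4.2,interpolation=cv2.INTER_CUBIC))
E
```

```text
t: 7.53
ee_pos: [0.4821, 0.0409, 0.2365]
tool_rot: [-1.313, 1.145, 1.333]
ft_force: [0.1, -0.8, 0.6]
gripper_width: 0.0003
t 7.5333 pos [0.4821 0.0409 0.2365] tip [0.4791 0.0406 0.0504] F [ 0.0519 -0.843   0.6473] w 0.00030197938959285143 q [-0.0114  0.493   1.9444 -0.0026  0.7202 -1.7326]
[[-0.016  -0.9883 -0.1518]
 [-0.0015 -0.1517  0.9884]
 [-0.9999  0.016   0.0009]]
tip in fixture -0.07145589329494186 0.0009233410720803298
ex in tool [-0.016  -0.9999 -0.0014] ey in tool [ 0.0009 -0.0014  1.    ]
t 7.5333 pos [0.4821 0.0409 0.2365] tip [0.4791 0.0406 0.0504] F [ 0.0519 -0.843   0.6473] w 0.00030197938959285143 q [-0.0114  0.493   1.9444 -0.0026  0.7202 -1.7326]
[[-0.016  -0.9883 -0.1518]
 [-0.0015 -0.1517  0.9884]
 [-0.9999  0.016   0.0009]]
tip in fixture -0.07145589329494186 0.0009233410720803298
ex in tool [-0.016  -0.9999 -0.0014] ey in tool [ 0.0009 -0.0014  1.    ]
shift to (-0.09, 0, 0.25) [-0.1992  0.0247 -0.0005]
shift to (-0.09, 0, 0.15) [-0.0992  0.0231 -0.0006]
shift to (-0.09, 0, 0.05) [ 0.0008  0.0215 -0.0007]
turn: y->ex -3.14022192426143  y->-ex 0.0013707293283633435
```

View pics/scene6.png

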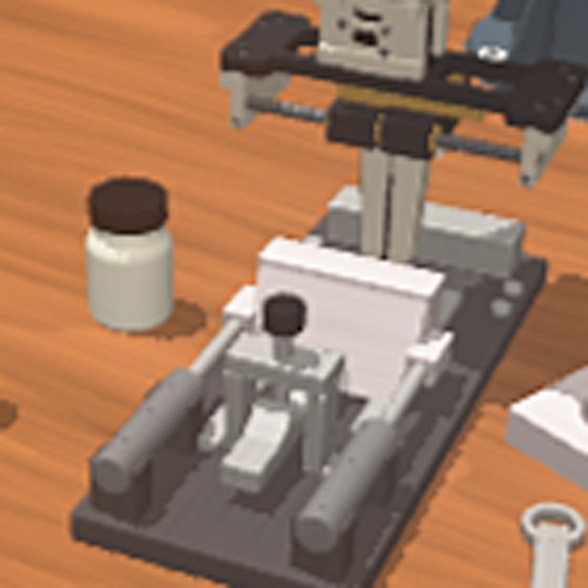

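View pics/w6.png

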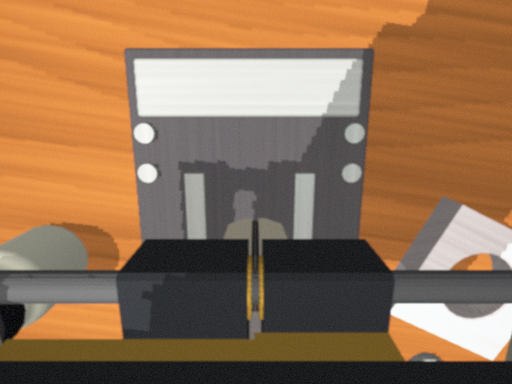

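The scene view shows the jaw held half open, at the same place as with about 39 mm of travel. The knob is down and the fingers are clear of the face, with the force near zero. Next I lift the hand away.

```bash
python3 -m handwheel '[[[-0.01,0.008,0,0],[-0.03,0.012,0,0],[-0.05,0.012,0,0],[-0.075,0.012,0,0],[-0.1,0.012,0,0],[-0.125,0.012,0,0],[-0.15,0.012,0,0],[-0.17,0.012,0,0],[-0.18,0.012,0,0],[-0.18,0.012,0,0]]]' 0 20
python3 -m handwheel '[[[0,0,0,0],[0,0,0,0],[0,0,0,0],[0,0,0,0],[0,0,0,0],[0,0,0,0],[0,0,0,0],[0,0,0,0],[0,0,0,0],[0,0,0,0]]]'; python3 - <<'E'
from plan import *
import cv2
a=r.camera("wrist")["pixels"]
cv2.imwrite("pics/w7.png",a)
a=a[80:270,130:380]
cv2.imwrite("pics/w7c.png",cv2.resize(a,None,fx=3.1,fy=3.1,interpolation=cv2.INTER_CUBIC))
a=r.camera("scene")["pixels"][100:240,170:350]
cv2.imwrite("pics/scene7.png",cv2.resize(a,None,fx=4.2,fy=4.2,interpolation=cv2.INTER_CUBIC))
a=r.camera("top")["pixels"]
cv2.imwrite("pics/top7.png",a)
E
```

```text
t: 8.47
ee_pos: [0.4748, 0.0394, 0.4188]
tool_rot: [-1.316, 1.142, 1.328]
ft_force: [0.8, 0.6, -0.4]
gripper_width: 0.0003
t: 9.3
ee_pos: [0.4748, 0.0394, 0.4189]
tool_rot: [-1.316, 1.141, 1.328]
ft_force: [0.6, -0.7, -0.5]
gripper_width: 0.0007
t 9.3 pos [0.4748 0.0394 0.4189] tip [0.4729 0.0391 0.2328] F [ 0.5886 -0.6685 -0.5014] w 0.0006563161971385388 q [-0.0146  0.2021  1.8153 -0.0019  1.1343 -1.7369]
[[-0.0101 -0.9884 -0.1517]
 [-0.0016 -0.1517  0.9884]
 [-0.9999  0.0102 -0.    ]]
tip in fixture -0.07780070465763093 0.00044498924178653867
ex in tool [-0.0102 -0.9999 -0.0013] ey in tool [-0.     -0.0013  1.    ]
shift to (-0.09, 0, 0.25) [-0.0171  0.0143 -0.0004]
shift to (-0.09, 0, 0.15) [ 0.0829  0.0133 -0.0004]
shift to (-0.09, 0, 0.05) [ 0.1829  0.0122 -0.0004]
turn: y->ex -3.1402502314665846  y->-ex 0.0013424221232085595
```

View pics/scene7.png

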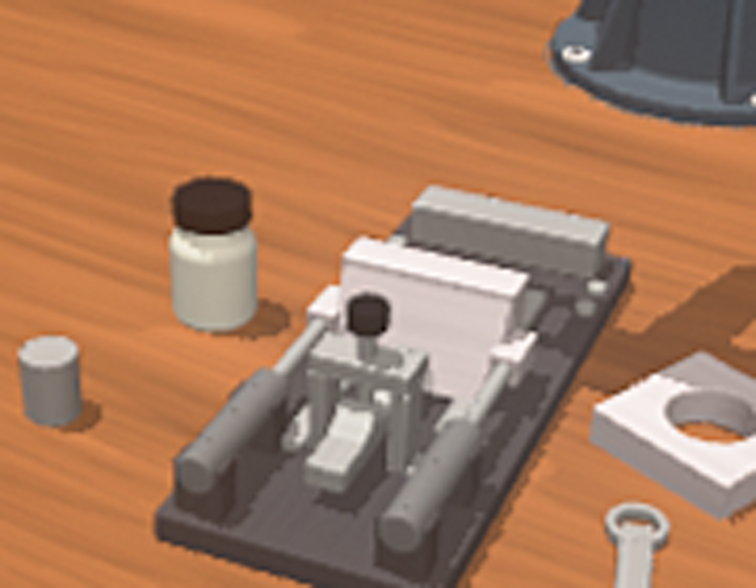

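View pics/w7c.png

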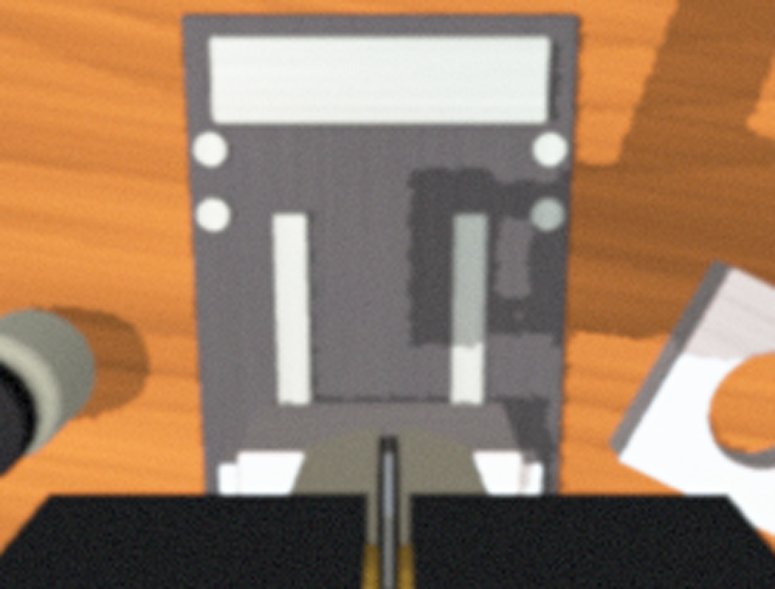

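View pics/top7.png

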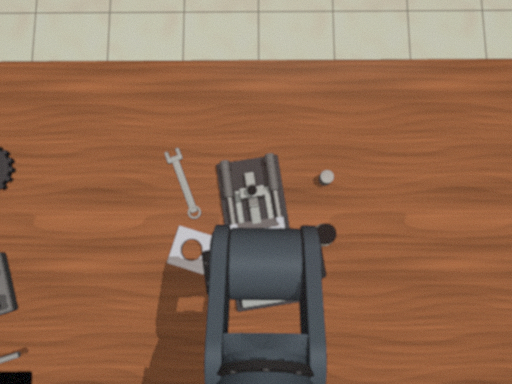

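```bash
python3 - <<'E'
from plan import *
for a in ((215,225.5,.08),(300,225.5,.08),(255,210,.02)):
    w=wpt(*a); print(w[1],"travel",w[1]+.06)
r.close_job()
E
```

```text
t 9.45 pos [0.4748 0.0394 0.4188] tip [0.4729 0.0391 0.2328] F [-0.2743 -0.6471  0.4728] w 0.0002149825996915697 q [-0.0145  0.2021  1.8153 -0.0019  1.1343 -1.7368]
[[-0.0101 -0.9884 -0.1517]
 [-0.0016 -0.1517  0.9884]
 [-0.9999  0.0102 -0.    ]]
tip in fixture -0.07781416956293337 0.0004503582673474379
ex in tool [-0.0102 -0.9999 -0.0014] ey in tool [-0.0001 -0.0014  1.    ]
shift to (-0.09, 0, 0.25) [-0.0171  0.0143 -0.0004]
shift to (-0.09, 0, 0.15) [ 0.0829  0.0132 -0.0004]
shift to (-0.09, 0, 0.05) [ 0.1829  0.0122 -0.0004]
turn: y->ex -3.140233080299232  y->-ex 0.0013595732905612343
-0.023830817331800636 travel 0.036169182668199365
-0.023991511476362578 travel 0.036008488523637416
-0.022198331715811412 travel 0.037801668284188586
the job is handed in; nothing more can be done
```

I opened the fixture half way and handed the job in at about 9.5 s. The jaw rests latched behind the first tooth. With the fingers closed, I pushed its front face to about 47 mm of travel. I then eased back so the jaw came onto the pin, and lifted the hand clear.

**Last checks:**
- **Jaw travel:** the wrist camera gave 36.0 to 36.2 mm from the top edge of the face and 37.8 mm from the bottom edge. The expected rest position is 36.5 mm, and calibration is good to about 2 mm.
- **Stop pin:** its knob is at its low position in the scene view. I judged this by eye and did not measure the height.
- **Fingers:** the tips are 0.23 m above the bench, and the wrist force is only noise, under 1 N.
- **Loose parts:** the housing, socket, jar and wrench look unmoved in the pictures. In the last top view the arm partly hides the housing and jar.

**Disagreements:**
- My first fit from the scene and top cameras put the fixture about 6 mm too low, and those two cameras differed by about 8 mm along x. I used the wrist camera to correct the position; it matched the fixture's given sizes to about 2 mm.
- While pushing there was also an upward force of 7 to 10 N on the fingers, probably friction on the face. It disappeared when I let go.

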